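Fit up a frame cross-piece for tacking

ROBOT

A 6-joint arm with a two-finger parallel gripper is mounted at the origin on the work surface. World frame = base frame: x ahead of the robot, y to its left, z up, the work surface at z = 0. Lengths are in m, angles in rad, forces in N, time in s.
With the tool pointing down it reaches from about 0.35 to 0.975 m from the base axis. Payload 4.9 kg.
Tool frame: the origin (TCP) lies at the very end of the fingers, on their centre line; the grasp point (between the pads) lies 19 mm behind it; z points along the fingers, y is the line along which they close (so a half turn about z gives the same grasp; the last joint's range is limited). The gripper opens to 85 mm and grips with 20 to 120 N. Pads are 22 mm wide; open, the fingers measure 114 mm over their backs; the gripper's body (76 mm by 85 mm) begins 54 mm behind the grasp point. The pads swing forward as they close: fully open they stand 13 mm farther back than shut.
Start: joints at [-1.303, 0.053, 1.613, -0, 1.476, -0.119], TCP at [0.236, -0.579, 0.231] pointing down, gripper open.
Joint ranges: [-3.01, 3.01], [-1.01, 2.22], [0.06, 2.58], [-1.02, 4.17], [0.09, 2.62], [-3.14, 3.14]. Speed limits (rad/s): [2.57, 2.57, 3.14, 3.14, 3.14, 3.14].

INTERFACE

Orientations are given as a rotation vector (axis times angle).
In Python, from station import ctrl gives the robot as it stands. The module is installed in compiled form; this text tells all that it offers.
- The arm moves only by the tool jog_arm, never from a script. Its argument "steps" is a list of rows, each an object with "delta_rot": the turn, a rotation vector about the tool's x, y, z in degrees, a list of three; "linear": the shift along the tool's x, y, z in m, a list of three; "grip": the finger opening in m, from 0 to 0.0854. In form: [{"delta_rot": [rx, ry, rz], "linear": [x, y, z], "grip": grip}, ...]. A call has 1 to 10 rows; each row shifts and turns the commanded pose from where the row before left it, along the tool's axes as they then stand; what a row does not reach is not made up. A row lasts 1/10 s, in which the tool goes at most 50 mm and 8.59 degrees, less where a joint would pass 70% of its speed; a pose out of reach is approached as far as the arm can. A call with a gripper value outside its range is refused whole. The fingers move at their own pace and stop on an object; "newtons" is the grip in N (left out, the last holds). Time passes only in rows, so rows that do not move let the fingers close. It gives the time, the measured TCP pose, the force, the opening and the grip force at its end, in the units of the state.
- ctrl.get_obs(): the state, without advancing time (a new reading comes with each control period).
- ctrl.get_image(name): name is "side" or "top" or "wrist"; returns (picture, depth): 384x512x3 uint8, red, green, blue; 384x512 float32, m along the optical axis (not along the pixel's ray), 0 where there is no reading.
- ctrl.camera_info(name): a dict with "camera_matrix" (3x3 intrinsics, pixels), "R" (3x3) and "t" (3): a world point X has camera coordinates R X + t; the wrist camera has in their place "T_tool_cam" (4x4, takes a point from camera to tool coordinates, whose origin is the TCP and whose axes are the flange's). Camera axes: x right, y down, z forward; pixel columns grow to the right and rows downward; lengths in m; the calibration is good to about 2 mm. A picture is of the moment at which its call begins: read the wrist's pose just before it. camera_info takes no time and is no camera call.
- ctrl.finish_job(): hands the job in; it is judged then, once.
The state is a dict: "t": time; "q": joint angles; "dq": joint speeds; "effort": joint torques, N m; "tool_pos": TCP position; "tool_rot": TCP orientation; "contact_force": force on the tool from outside, world axes, zero at the start; "wrist_torque": the same for the moment, N m; "opening": finger opening in m; "grip_force": force on a finger pad.
Only numpy, scipy, OpenCV 4.12 (cv2) and the standard library are available. Lean on these libraries where they do the work, as an engineer would, in place of code of your own. Each camera call takes 0.05 s, during which the arm holds its last target. There are 200 camera calls.

TASK

Fit up the frame corner for tacking: push the loose cross-piece (the longer of the two loose lengths of square steel tube) along the welding table until its whole side lies flat against the upright face of the angle-iron fence and its end butts tight and square against the side of the long rail that the magnets hold. Only push it with the fingers, keeping it flat on the table: do not grip it or pick it up, leave the other things on the table where they are, and take the hand away when it is seated.

Things in the scene. Friction and masses are not known exactly. Their poses are not given: they have to be found in the camera images.
- tube: Loose cross-piece: steel square tube 50 x 50 mm, open ended, 150 mm long, about 0.65 kg; slides at 2 to 6 N, up to 12 N when it also rubs on fence or rail. Origin: centre of its underside. Own y along its length (ends at +-75 mm), x across (sides at +-25 mm), z up. Starts turned up to 25 degrees, 50-100 mm short of the fence and 65-135 mm short of the rail (seated position).
- jig: Rail, fence and magnets, all fixed. Origin: on the table in the inside corner, where the fence's face (plane x = 0) meets the rail's face (plane y = 0); x runs along the rail, away from the robot within 12 degrees; y along the fence; z up. The work lies at x < 0, y < 0. Seated, the cross-piece has its length along y and its centre at x = -25, y = -75 mm in this frame.
- rail (a point): Point on the middle of the rail's underside, axes as jig. The rail: steel square tube 50 x 50 mm, 360 mm long, filling x -200 to +160, y 0 to +50, z 0 to 50 mm of jig. Two block magnets with knobs stand behind it (y 50 to 95 mm), up to 63 mm high.
- fence (a point): Point in the middle of the fence's upright face, at table height, axes as jig. The fence: dark steel angle iron, 200 mm long, y -220 to -20 mm of jig; upright leg x 0 to 5 mm, 50 mm high; its foot runs away from the work to x = 50 mm and carries two round magnets with knobs, up to 50 mm high.
- offcut: Bystander, loose: a short offcut of the same 50 x 50 mm square tube, 70 mm long (along its y). Origin: centre of its underside.
- cup: Bystander, loose and light: an upright paper cup, 80 mm across the rim, 90 mm high. Origin: centre of its underside.
- bracket: Bystander, loose: a dark steel L-bracket, foot 60 x 45 mm, 5 mm thick, with an upright leg 60 mm high at its +x edge. Origin: centre of the foot's underside.
- magnet: Bystander, loose: a red arrow-shaped welding magnet lying flat, 90 x 80 mm, 16 mm thick. Origin: on its underside, near its middle.

How it is judged:
By the outcome, as a careful person would: the job done as asked, in the order asked, and still so for the second after the job is handed in, with the robot touching nothing.
It also fails if it takes over 58 s, if anything falls off the work surface, if the arm or the gripper's body presses on something with over 40 N, if the wrist force passes 120 N, or if a joint passes its speed limit or range.

## Working session

There is one attempt and no reset: what is moved stays moved. The work goes in short steps, Python scripts to look and compute and a tool call to move; the robot and the scene stay as the last step left them, time stands still between calls to the robot, and variables do not carry over. Pictures are saved under pics/ and viewed, at most 10 in all, crops included, and the job is handed in when it is done.

Besides the shell and the picture viewer there is one more tool, called as a command line: name --argument value ..., lists and objects as JSON in quotes. jog_arm: Moves the arm, as the interface text tells. Its arguments: {"type":"object","properties":{"steps":{"type":"array"},"newtons":{"type":"number"}},"required":["steps"]}

```bash
mkdir -p pics; cat > h.py <<'E'
import numpy as np, cv2
from scipy.spatial.transform import Rotation as Ro
from station import ctrl
def pts(name,d):
    i=ctrl.camera_info(name);K=np.array(i["camera_matrix"])
    v,u=np.mgrid[:384,:512]
    c=np.stack([(u-K[0,2])/K[0,0]*d,(v-K[1,2])/K[1,1]*d,d],-1)
    return (c-np.array(i["t"]).ravel())@np.array(i["R"])
E
python3 - <<'E'
from h import *
print(ctrl.get_obs())
for n in("top","side"):
    p,d=ctrl.get_image(n);np.savez(f"{n}0.npz",p=p,d=d)
    cv2.imwrite(f"pics/{n}0.png",p[:,:,::-1])
    W=pts(n,d);print(n,[(u,v,W[v,u].round(3)) for u in(100,256,400) for v in(100,200,300)])
E
```

```text
{'t': 0.0, 'q': array([-1.30297474e+00,  5.33763185e-02,  1.61428298e+00, -2.90206664e-07,
        1.47599620e+00, -1.19016328e-01]), 'dq': array([ 0.000115  , -0.00027628, -0.00052229, -0.00210046,  0.00065837,
       -0.00155932]), 'effort': array([-1.41855417e-04, -3.93679225e+01, -3.70176709e+01, -2.23039278e-04,
        6.91436377e-03,  4.92748967e-06]), 'tool_pos': array([ 0.23561498, -0.57822072,  0.23005754]), 'tool_rot': array([-3.08099197e+00, -6.03466539e-01,  2.41159095e-04]), 'contact_force': array([ 0.13004656, -0.46553284,  0.05048364]), 'wrist_torque': array([-0.02896184, -0.04742362,  0.011746  ]), 'grip_force': 0.0, 'opening': 0.0853491933229942}
top [(100, 100, array([ 0.845,  0.397, -0.002])), (100, 200, array([ 0.591,  0.375, -0.001])), (100, 300, array([ 0.357,  0.356, -0.001])), (256, 100, array([0.853, 0.003, 0.002])), (256, 200, array([ 0.599, -0.002,  0.002])), (256, 300, array([ 0.364, -0.007, -0.001])), (400, 100, array([ 0.863, -0.363,  0.   ])), (400, 200, array([ 0.607, -0.353,  0.   ])), (400, 300, array([ 0.37 , -0.344, -0.   ]))]
side [(100, 100, array([0.125, 0.59 , 0.002])), (100, 200, array([0.233, 0.032, 0.001])), (100, 300, array([ 0.294, -0.283,  0.001])), (256, 100, array([0.661, 0.569, 0.001])), (256, 200, array([0.62 , 0.008, 0.004])), (256, 300, array([ 0.597, -0.3  ,  0.   ])), (400, 100, array([ 1.634,  1.613, -0.529])), (400, 200, array([ 1.447,  0.911, -0.748])), (400, 300, array([ 0.88 , -0.316, -0.   ]))]
```

View pics/top0.png

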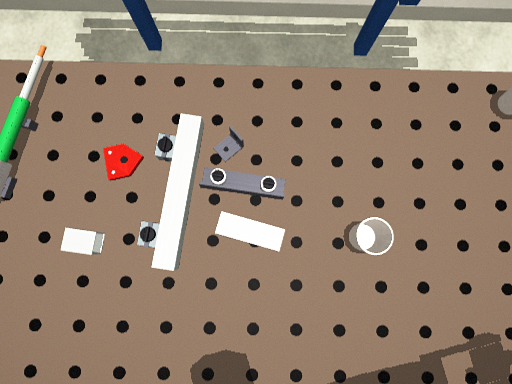

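View pics/side0.png

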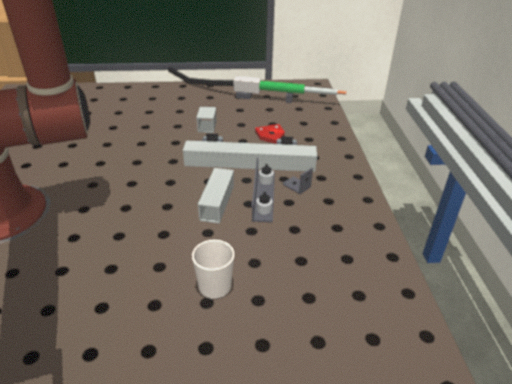

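The top view shows the rail at (191,115)-(164,270), the fence at (203,180)-(284,188) and the tube centred near (250,231). The offcut is at (80,242), the cup at (372,236), the bracket at (229,147) and the red magnet at (122,160). In the side view the rail is at (250,155), the tube at (217,195) and the fence at (263,190).

```bash
cat >> h.py <<'E'
def rect(W,p,roi,lo=.042,hi=.058,bright=150):
    u0,u1,v0,v1=roi;m=np.zeros(p.shape[:2],bool);m[v0:v1,u0:u1]=1
    m&=(W[...,2]>lo)&(W[...,2]<hi)
    if bright: m&=p.min(-1)>bright
    q=W[m];r=cv2.minAreaRect((q[:,:2]*1000).astype(np.float32))
    return r,cv2.boxPoints(r).round(1),q[:,2].mean().round(4),m.sum()
E
python3 - <<'E'
from h import *
f=np.load("top0.npz");p,d=f["p"],f["d"];W=pts("top",d)
for n,roi,b in(("rail",(150,205,105,275),150),("tube",(208,295,205,255),150),("off",(55,108,225,258),150),("fence",(204,290,165,200),0)):
    print(n,*rect(W,p,roi,bright=b))
# fence front top edge: per-column lowest row with z>.03
m=(W[...,2]>.04)&(W[...,2]<.056)
o=[]
for u in range(208,284,6):
    v=np.where(m[170:205,u])[0]
    if len(v): o.append(W[170+v[-1],u].round(4).tolist())
print(o)
# rail right face line
o=[]
for v in range(125,265,10):
    u=np.where((m&(p.min(-1)>150))[v,150:203])[0]
    o.append(W[v,150+u[-1]].round(4).tolist())
print(o)
E
```

```text
rail ((617.5194702148438, 201.6779022216797), (93.90849304199219, 360.48101806640625), 82.63555908203125) [[432.7 178.2]
 [790.3 132. ]
 [802.3 225.1]
 [444.8 271.3]] 0.0495 3595
tube ((523.2227172851562, 11.595443725585938), (150.0672149658203, 49.92423629760742), 75.3008804321289) [[480.  -54.6]
 [528.3 -67.3]
 [566.4  77.8]
 [518.1  90.5]] 0.0498 1475
off ((492.9830627441406, 394.6974182128906), (71.80074310302734, 50.11547088623047), 83.1195068359375) [[463.8 362.1]
 [513.6 356.1]
 [522.2 427.3]
 [472.4 433.3]] 0.0496 721
fence ((634.8422241210938, 24.675376892089844), (185.5997314453125, 40.66252136230469), 82.6927490234375) [[602.9 -64.8]
 [643.2 -70. ]
 [666.8 114.1]
 [626.5 119.3]] 0.048 393
[[0.6259, 0.1102, 0.0432], [0.6242, 0.0965, 0.0411], [0.6221, 0.0825, 0.0415], [0.6209, 0.0678, 0.0505], [0.6188, 0.054, 0.0511], [0.6172, 0.0403, 0.0484], [0.6149, 0.0264, 0.0505], [0.6134, 0.0126, 0.0472], [0.6114, -0.0012, 0.047], [0.61, -0.0152, 0.0428], [0.6081, -0.0291, 0.0422], [0.6061, -0.043, 0.0417], [0.6049, -0.0561, 0.0523]]
[[0.7675, 0.1362, 0.0496], [0.7451, 0.1386, 0.0432], [0.7205, 0.1421, 0.0439], [0.6954, 0.1451, 0.0471], [0.6708, 0.1481, 0.05], [0.6476, 0.152, 0.0478], [0.6247, 0.1539, 0.0442], [0.6011, 0.157, 0.046], [0.5778, 0.1604, 0.0464], [0.5544, 0.1627, 0.052], [0.532, 0.1666, 0.0489], [0.5096, 0.1687, 0.0441], [0.4871, 0.1713, 0.0478], [0.465, 0.1743, 0.0492]]
```

jog_arm --steps '[{"delta_rot": [0, 0, 7.4], "linear": [0, 0, 0], "grip": 0.085}, {"delta_rot": [0, 0, 7.4], "linear": [0, 0, 0], "grip": 0.085}, {"delta_rot": [0, 0, 7.4], "linear": [0, 0, 0], "grip": 0.085}, {"delta_rot": [0, 0, 7.3], "linear": [0, 0, 0], "grip": 0.085}, {"delta_rot": [0, 0, 0], "linear": [0.01, -0.045, 0], "grip": 0.085}, {"delta_rot": [0, 0, 0], "linear": [0.01, -0.045, 0], "grip": 0.085}, {"delta_rot": [0, 0, 0], "linear": [0.01, -0.045, 0], "grip": 0.085}, {"delta_rot": [0, 0, 0], "linear": [0.01, -0.045, 0], "grip": 0.085}, {"delta_rot": [0, 0, 0], "linear": [0.01, -0.045, 0], "grip": 0.085}, {"delta_rot": [0, 0, 0], "linear": [0.01, -0.045, 0], "grip": 0.085}]'

```text
t: 1.1
tool_pos: [0.3298, -0.3167, 0.2307]
tool_rot: [-3.134, 0.202, 0.0]
contact_force: [0.3, -0.0, -1.0]
opening: 0.0847
grip_force: 0.0
```

```bash
cat >> h.py <<'E'
A=np.radians(-7.36);U=np.array([np.cos(A),np.sin(A)]);V=np.array([-np.sin(A),np.cos(A)])
O=.606*U+.232*V
def jig(P): P=np.asarray(P)[...,:2]-O;return (np.stack([P@U,P@V],-1)*1000).round(1)
def st():
    o=ctrl.get_obs();R=Ro.from_rotvec(o["tool_rot"]).as_matrix();f=o["contact_force"]
    print("t",round(o["t"],2),"jig mm",jig(o["tool_pos"]),"z",o["tool_pos"][2].round(4),"yaw rel",(np.degrees(np.arctan2(R[1,0],R[0,0]))+7.36).round(2),"tilt",R[:2,2].round(4),"F",(f[:2]@U).round(1),(f[:2]@V).round(1),f[2].round(1),"op",round(o["opening"],4))
E
python3 -c "from h import *;st()"
```

```text
t 1.1 jig mm [-238.3 -503.9] z 0.2307 yaw rel -0.02 tilt [-0.0002  0.0006] F 0.3 0.0 -1.0 op 0.0847
```

jog_arm --steps '[{"delta_rot": [0, 0, 0], "linear": [0.01, -0.044, 0], "grip": 0.085}, {"delta_rot": [0, 0, 0], "linear": [0.01, -0.044, 0], "grip": 0.085}, {"delta_rot": [0, 0, 0], "linear": [0.01, -0.044, 0], "grip": 0.085}, {"delta_rot": [0, 0, 0], "linear": [0.01, -0.044, 0], "grip": 0.085}, {"delta_rot": [0, 0, 0], "linear": [0.01, -0.044, 0], "grip": 0.085}, {"delta_rot": [0, 0, 0], "linear": [0.01, -0.044, 0], "grip": 0.085}, {"delta_rot": [0, 0, 0], "linear": [0.01, -0.044, -0.0], "grip": 0.085}, {"delta_rot": [0, 0, 0], "linear": [0.01, -0.044, 0], "grip": 0.085}, {"delta_rot": [0, 0, 0], "linear": [0, 0, 0], "grip": 0.085}, {"delta_rot": [0, 0, 0], "linear": [0, 0, 0], "grip": 0.085}]'

```text
t: 2.1
tool_pos: [0.4538, 0.021, 0.2307]
tool_rot: [3.135, -0.197, -0.002]
contact_force: [-0.9, -0.2, -1.1]
opening: 0.0845
grip_force: 0.0
```

```bash
python3 -c "from h import *;st()"
```

```text
t 2.1 jig mm [-158.7 -153. ] z 0.2307 yaw rel 0.17 tilt [-0.0013 -0.0004] F -0.9 -0.3 -1.1 op 0.0845
```

jog_arm --steps '[{"delta_rot": [0, 0, 0], "linear": [0, 0, 0.045], "grip": 0.085}, {"delta_rot": [0, 0, 0], "linear": [0, 0, 0.045], "grip": 0.085}, {"delta_rot": [0, 0, 0], "linear": [0, 0, 0.045], "grip": 0.085}, {"delta_rot": [0, 0, 0], "linear": [0, 0, 0.045], "grip": 0.085}, {"delta_rot": [0, 0, 0], "linear": [0, 0, 0.03], "grip": 0.085}, {"delta_rot": [0, 0, 0], "linear": [0, 0, 0.014], "grip": 0.085}, {"delta_rot": [0, 0, 0], "linear": [0, 0, 0], "grip": 0.085}, {"delta_rot": [0, 0, 0], "linear": [0.015, 0, 0], "grip": 0.085}, {"delta_rot": [0, 0, 0], "linear": [0.005, 0, 0], "grip": 0.085}, {"delta_rot": [0, 0, 0], "linear": [0.005, 0, 0], "grip": 0.085}]'

```text
t: 3.1
tool_pos: [0.48, 0.0161, 0.0086]
tool_rot: [3.135, -0.203, 0.003]
contact_force: [0.1, -1.4, -0.7]
opening: 0.085
grip_force: 0.0
```

```bash
python3 -c "from h import *;st()"
```

```text
t 3.1 jig mm [-132.  -154.5] z 0.0086 yaw rel -0.05 tilt [ 0.002  -0.0004] F 0.3 -1.4 -0.7 op 0.085
```

jog_arm --steps '[{"delta_rot": [0, 0, 0], "linear": [0.006, 0, 0], "grip": 0.085}, {"delta_rot": [0, 0, 0], "linear": [0.006, 0, 0], "grip": 0.085}, {"delta_rot": [0, 0, 0], "linear": [0.006, 0, 0], "grip": 0.085}, {"delta_rot": [0, 0, 0], "linear": [0.006, 0, 0], "grip": 0.085}, {"delta_rot": [0, 0, 0], "linear": [0.006, 0, 0], "grip": 0.085}, {"delta_rot": [0, 0, 0], "linear": [0.006, 0, 0], "grip": 0.085}, {"delta_rot": [0, 0, 0], "linear": [0.006, 0, 0], "grip": 0.085}, {"delta_rot": [0, 0, 0], "linear": [0.006, 0, 0], "grip": 0.085}, {"delta_rot": [0, 0, 0], "linear": [0.005, 0, 0], "grip": 0.085}, {"delta_rot": [0, 0, 0], "linear": [0.003, 0, 0], "grip": 0.085}]'

```text
t: 4.1
tool_pos: [0.5332, 0.0101, 0.0073]
tool_rot: [-3.135, 0.201, 0.006]
contact_force: [-7.6, 0.1, 6.4]
opening: 0.0854
grip_force: 4.2
```

```bash
python3 -c "from h import *;st()"
```

```text
t 4.1 jig mm [ -78.5 -153.7] z 0.0073 yaw rel 0.04 tilt [-0.0039  0.0006] F -7.6 -0.9 6.4 op 0.0854
```

jog_arm --steps '[{"delta_rot": [0, 0, 0], "linear": [-0.015, 0, 0], "grip": 0.085}, {"delta_rot": [0, 0, 0], "linear": [-0.025, 0, 0], "grip": 0.085}, {"delta_rot": [0, 0, 0], "linear": [-0.02, 0, -0.03], "grip": 0.085}, {"delta_rot": [0, 0, 0], "linear": [-0.02, 0, -0.04], "grip": 0.085}, {"delta_rot": [0, 0, 0], "linear": [0, 0.045, -0.02], "grip": 0.085}, {"delta_rot": [0, 0, 0], "linear": [0, 0.045, 0], "grip": 0.085}, {"delta_rot": [0, 0, 0], "linear": [0, 0.045, 0], "grip": 0.085}, {"delta_rot": [0, 0, 0], "linear": [0, 0, 0], "grip": 0.04}]'

```text
t: 4.9
tool_pos: [0.438, -0.1181, 0.0987]
tool_rot: [3.132, -0.21, 0.004]
contact_force: [0.3, 0.8, 1.0]
opening: 0.073
grip_force: 0.0
```

```bash
cat >> h.py <<'E'
def look(roi,save=None):
    p,d=ctrl.get_image("top");W=pts("top",d)
    if save: cv2.imwrite(save,cv2.resize(p[120:290,140:400,::-1],None,fx=3,fy=3))
    r,b,z,n=rect(W,p,roi);J=jig(b/1000)
    e=J[np.argsort(J[:,1])];e=e[2:].mean(0)-e[:2].mean(0)
    print("tube corners",J.tolist(),"c",J.mean(0).round(1),"size",np.round(r[1],1),"len dir err deg (+=ccw)",np.degrees(np.arctan2(-e[0],e[1])).round(2),z,n)
E
python3 - <<'E'
from h import *
st();print(ctrl.get_obs()["q"].round(2))
look((205,330,186,255),"pics/top1.png")
E
```

```text
t 4.9 jig mm [-156.5 -293. ] z 0.0987 yaw rel -0.33 tilt [ 0.0026 -0.0026] F 0.2 0.9 1.0 op 0.073
[-0.43 -0.25  2.13 -0.    1.27  1.28]
tube corners [[-66.4, -225.0], [5.7, -224.9], [5.5, -75.1], [-66.7, -75.1]] c [ -30.5 -150. ] size [149.8  72.2] len dir err deg (+=ccw) 0.1 0.0499 1520
```

View pics/top1.png

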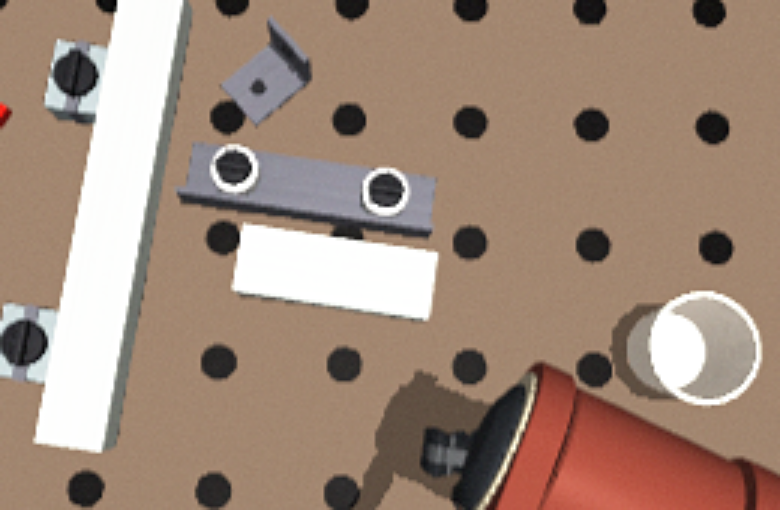

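jog_arm --steps '[{"delta_rot": [0, 0, -8.5], "linear": [0, 0, 0], "grip": 0.036}, {"delta_rot": [0, 0, -8.5], "linear": [0, 0, 0], "grip": 0.036}, {"delta_rot": [0, 0, -8.5], "linear": [0, 0, 0], "grip": 0.036}, {"delta_rot": [0, 0, -8.5], "linear": [0, 0, 0], "grip": 0.036}, {"delta_rot": [0, 0, -8.5], "linear": [0, 0, 0], "grip": 0.036}, {"delta_rot": [0, 0, -8.5], "linear": [0, 0, 0], "grip": 0.036}, {"delta_rot": [0, 0, -8.5], "linear": [0, 0, 0], "grip": 0.036}, {"delta_rot": [0, 0, -8.5], "linear": [0, 0, 0], "grip": 0.036}, {"delta_rot": [0, 0, -8.5], "linear": [0, 0, 0], "grip": 0.036}, {"delta_rot": [0, 0, -8.5], "linear": [0, 0, 0], "grip": 0.036}]'

```text
t: 5.95
tool_pos: [0.438, -0.1123, 0.0971]
tool_rot: [-2.439, -1.979, -0.001]
contact_force: [-0.4, 0.5, -0.6]
opening: 0.0364
grip_force: 0.0
```

jog_arm --steps '[{"delta_rot": [0, 0, -5], "linear": [0, 0, 0], "grip": 0.036}, {"delta_rot": [0, 0, 0], "linear": [0, 0.038, 0], "grip": 0.036}, {"delta_rot": [0, 0, 0], "linear": [0, 0.038, 0], "grip": 0.036}, {"delta_rot": [0, 0, 0], "linear": [0, 0.038, 0], "grip": 0.036}, {"delta_rot": [0, 0, 0], "linear": [0.03, 0, 0], "grip": 0.036}, {"delta_rot": [0, 0, 0], "linear": [0, 0, 0], "grip": 0.036}, {"delta_rot": [0, 0, 0], "linear": [0, 0, 0], "grip": 0.036}]'

```text
t: 6.65
tool_pos: [0.5546, -0.0969, 0.0968]
tool_rot: [-2.355, -2.078, 0.001]
contact_force: [0.0, -0.1, 0.6]
opening: 0.036
grip_force: 0.0
```

```bash
python3 -c "from h import *;st();print(ctrl.get_obs()['q'].round(2))"
```

```text
t 6.65 jig mm [ -43.5 -257.1] z 0.0968 yaw rel 90.19 tilt [-0.0009  0.0003] F 0.1 -0.1 0.6 op 0.036
[-0.31  0.03  1.87 -0.    1.24 -0.18]
```

jog_arm --steps '[{"delta_rot": [0, 0, 0.2], "linear": [0, 0.002, 0.04], "grip": 0.036}, {"delta_rot": [0, 0, 0], "linear": [0, 0, 0.03], "grip": 0.036}, {"delta_rot": [0, 0, 0], "linear": [0, 0, 0.018], "grip": 0.036}, {"delta_rot": [0, 0, 0], "linear": [0, 0, 0], "grip": 0.036}, {"delta_rot": [0, 0, 0], "linear": [0.01, 0, 0], "grip": 0.036}, {"delta_rot": [0, 0, 0], "linear": [0.006, 0, 0], "grip": 0.036}, {"delta_rot": [0, 0, 0], "linear": [0.006, 0, 0], "grip": 0.036}, {"delta_rot": [0, 0, 0], "linear": [0.006, 0, 0], "grip": 0.036}, {"delta_rot": [0, 0, 0], "linear": [0.006, 0, 0], "grip": 0.036}, {"delta_rot": [0, 0, 0], "linear": [0.006, 0, 0], "grip": 0.036}]'

```text
t: 7.65
tool_pos: [0.5634, -0.0602, 0.0112]
tool_rot: [2.359, 2.068, 0.0]
contact_force: [-2.1, -5.5, 2.5]
opening: 0.0363
grip_force: 2.9
```

```bash
python3 - <<'E'
from h import *
st();look((205,310,198,240))
E
```

```text
t 7.65 jig mm [ -39.6 -219.5] z 0.0112 yaw rel 89.86 tilt [ 0.003  -0.0033] F -1.3 -5.7 2.5 op 0.0363
tube corners [[-66.1, -201.3], [-16.0, -201.3], [-16.1, -58.0], [-66.2, -58.0]] c [ -41.1 -129.6] size [143.2  50.1] len dir err deg (+=ccw) 0.04 0.0498 851
```

jog_arm --steps '[{"delta_rot": [0, 0, 0], "linear": [0.007, 0, 0], "grip": 0.036}, {"delta_rot": [0, 0, 0], "linear": [0.007, 0, 0], "grip": 0.036}, {"delta_rot": [0, 0, 0], "linear": [0.007, 0, 0], "grip": 0.036}, {"delta_rot": [0, 0, 0], "linear": [0.007, 0, 0], "grip": 0.036}, {"delta_rot": [0, 0, 0], "linear": [0.007, 0, 0], "grip": 0.036}, {"delta_rot": [0, 0, 0], "linear": [0.006, 0, 0], "grip": 0.036}, {"delta_rot": [0, 0, 0], "linear": [0.005, 0, 0], "grip": 0.036}, {"delta_rot": [0, 0, 0], "linear": [0, 0, 0], "grip": 0.036}, {"delta_rot": [0, 0, 0], "linear": [0, 0, 0], "grip": 0.036}]'

```text
t: 8.6
tool_pos: [0.569, -0.0138, 0.0103]
tool_rot: [2.361, 2.07, 0.002]
contact_force: [0.7, -3.5, 1.4]
opening: 0.0359
grip_force: 1.5
```

```bash
python3 - <<'E'
from h import *
st();look((185,310,198,240))
E
```

```text
t 8.6 jig mm [ -39.9 -172.8] z 0.0103 yaw rel 89.84 tilt [ 0.0023 -0.0006] F 1.1 -3.4 1.4 op 0.0359
tube corners [[-66.0, -148.7], [-25.9, -148.8], [-25.6, 2.9], [-65.8, 3.0]] c [-45.8 -72.9] size [151.8  40.2] len dir err deg (+=ccw) -0.09 0.0498 551
```

jog_arm --steps '[{"delta_rot": [0, 0, 0], "linear": [0.005, 0, 0], "grip": 0.036}, {"delta_rot": [0, 0, 0], "linear": [0.004, 0, 0], "grip": 0.036}, {"delta_rot": [0, 0, 0], "linear": [0, 0, 0], "grip": 0.036}, {"delta_rot": [0, 0, 0], "linear": [0, 0, 0], "grip": 0.036}]'

```text
t: 9.05
tool_pos: [0.5696, -0.0052, 0.01]
tool_rot: [2.362, 2.07, 0.0]
contact_force: [-1.0, -4.9, 5.9]
opening: 0.0362
grip_force: 2.3
```

```bash
python3 - <<'E'
from h import *
st()
p,d=ctrl.get_image("top");cv2.imwrite("pics/top2.png",cv2.resize(p[160:270,140:310,::-1],None,fx=4,fy=4,interpolation=cv2.INTER_NEAREST))
E
```

```text
t 9.05 jig mm [ -40.4 -164.1] z 0.01 yaw rel 89.81 tilt [ 0.0008 -0.0007] F -0.3 -4.9 5.9 op 0.0362
```

View pics/top2.png

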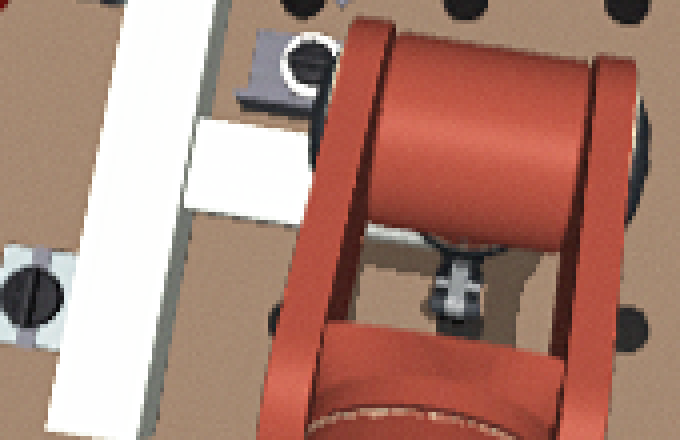

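jog_arm --steps '[{"delta_rot": [0, 0, 0], "linear": [-0.015, 0, 0], "grip": 0.036}, {"delta_rot": [0, 0, 0], "linear": [-0.025, 0, 0], "grip": 0.036}, {"delta_rot": [0, 0, 0], "linear": [0, 0, -0.04], "grip": 0.036}, {"delta_rot": [0, 0, 0], "linear": [0, 0, -0.045], "grip": 0.085}, {"delta_rot": [0, 0, 0], "linear": [0, -0.035, -0.02], "grip": 0.085}, {"delta_rot": [0, 0, 0], "linear": [0, -0.035, 0], "grip": 0.085}, {"delta_rot": [0, 0, 0], "linear": [0.04, 0, 0], "grip": 0.085}, {"delta_rot": [0, 0, 0], "linear": [0.045, 0, 0], "grip": 0.085}, {"delta_rot": [0, 0, 0], "linear": [0.042, 0, 0], "grip": 0.085}, {"delta_rot": [0, 0, 5], "linear": [0, 0, 0], "grip": 0.085}]'

```text
t: 10.1
tool_pos: [0.5102, 0.0945, 0.1134]
tool_rot: [-2.446, -1.967, -0.0]
contact_force: [-1.0, 0.1, 0.6]
opening: 0.0851
grip_force: 0.0
```

jog_arm --steps '[{"delta_rot": [0, 0, 8.5], "linear": [0, 0, 0], "grip": 0.085}, {"delta_rot": [0, 0, 8.5], "linear": [0, 0, 0], "grip": 0.085}, {"delta_rot": [0, 0, 8.5], "linear": [0, 0, 0], "grip": 0.085}, {"delta_rot": [0, 0, 8.5], "linear": [0, 0, 0], "grip": 0.085}, {"delta_rot": [0, 0, 8.5], "linear": [0, 0, 0], "grip": 0.085}, {"delta_rot": [0, 0, 8.5], "linear": [0, 0, 0], "grip": 0.085}, {"delta_rot": [0, 0, 8.5], "linear": [0, 0, 0], "grip": 0.085}, {"delta_rot": [0, 0, 8.5], "linear": [0, 0, 0], "grip": 0.085}, {"delta_rot": [0, 0, 8.5], "linear": [0, 0, 0], "grip": 0.085}, {"delta_rot": [0, 0, 8.5], "linear": [0, 0, 0], "grip": 0.085}]'

```text
t: 11.1
tool_pos: [0.51, 0.0906, 0.113]
tool_rot: [-3.133, 0.217, 0.004]
contact_force: [0.7, 0.2, 0.0]
opening: 0.0851
grip_force: 0.0
```

```bash
python3 - <<'E'
from h import *
ctrl.get_image("top");st()
p,d=ctrl.get_image("top");W=pts("top",d);J=jig(W)
m=(W[...,2]>.042)&(W[...,2]<.056)&(p.min(-1)>150)&(J[...,1]<-6)&(J[...,0]<-4)
print(m.sum(),np.percentile(J[m],[0,50,100],axis=0).tolist())
cv2.imwrite("pics/top3.png",cv2.resize(p[160:270,140:310,::-1],None,fx=4,fy=4,interpolation=cv2.INTER_NEAREST))
E
```

```text
t 11.15 jig mm [-111.7  -76.8] z 0.113 yaw rel -0.76 tilt [-0.0027  0.0011] F -0.6 0.1 -0.0 op 0.0852
610 [[-96.2, -454.9], [-30.8, -127.15], [-15.7, -6.3]]
```

View pics/top3.png

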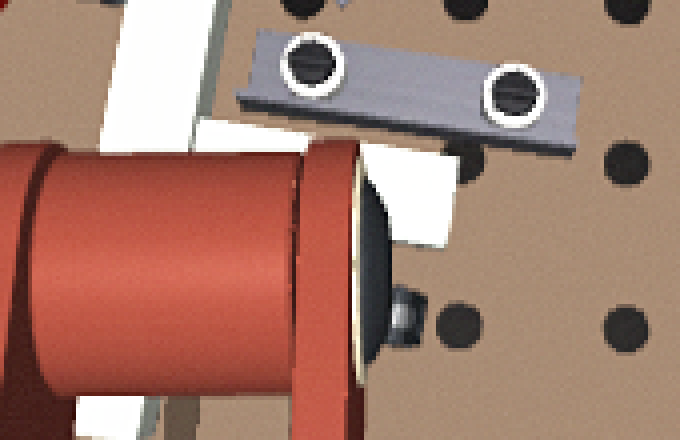

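jog_arm --steps '[{"delta_rot": [0, 0, -0.6], "linear": [0, 0, 0.04], "grip": 0.085}, {"delta_rot": [0, 0, 0], "linear": [0, 0, 0.04], "grip": 0.085}, {"delta_rot": [0, 0, 0], "linear": [0, 0, 0.024], "grip": 0.085}, {"delta_rot": [0, 0, 0], "linear": [0, 0, 0], "grip": 0.085}, {"delta_rot": [0, 0, 0], "linear": [0.015, 0, 0], "grip": 0.085}, {"delta_rot": [0, 0, 0], "linear": [0.01, 0, 0], "grip": 0.085}, {"delta_rot": [0, 0, 0], "linear": [0.006, 0, 0], "grip": 0.085}, {"delta_rot": [0, 0, 0], "linear": [0.004, 0, 0], "grip": 0.085}, {"delta_rot": [0, 0, 0], "linear": [0.004, 0, 0], "grip": 0.085}, {"delta_rot": [0, 0, 0], "linear": [0.0, 0, 0], "grip": 0.085}]'

```text
t: 12.2
tool_pos: [0.5493, 0.0862, 0.0107]
tool_rot: [-3.136, 0.189, 0.004]
contact_force: [-4.3, 0.4, 4.2]
opening: 0.0848
grip_force: 2.1
```

```bash
python3 -c "from h import *;st()"
```

```text
t 12.2 jig mm [-72.3 -76.2] z 0.0107 yaw rel 0.46 tilt [-0.0023  0.0004] F -4.3 -0.1 4.2 op 0.0848
```

jog_arm --steps '[{"delta_rot": [0, 0, 0.3], "linear": [0.003, 0, 0], "grip": 0.085}, {"delta_rot": [0, 0, 0], "linear": [0.003, 0, 0], "grip": 0.085}, {"delta_rot": [0, 0, 0], "linear": [0.003, 0, 0], "grip": 0.085}, {"delta_rot": [0, 0, 0], "linear": [0.0, 0, 0], "grip": 0.085}]'

```text
t: 12.6
tool_pos: [0.5581, 0.0852, 0.0105]
tool_rot: [-3.135, 0.197, 0.003]
contact_force: [-4.6, 0.6, 2.9]
opening: 0.0847
grip_force: 2.1
```

jog_arm --steps '[{"delta_rot": [0, 0, 0], "linear": [0.001, 0, 0], "grip": 0.085}, {"delta_rot": [0, 0, 0], "linear": [0.001, 0, 0], "grip": 0.085}, {"delta_rot": [0, 0, 0], "linear": [0.0, 0, 0], "grip": 0.085}]'

```text
t: 12.9
tool_pos: [0.5597, 0.0849, 0.0105]
tool_rot: [-3.135, 0.198, 0.004]
contact_force: [-5.5, 0.4, 4.1]
opening: 0.0849
grip_force: 3.1
```

```bash
python3 -c "from h import *;st()"
```

```text
t 12.9 jig mm [-61.7 -76. ] z 0.0105 yaw rel 0.15 tilt [-0.0026  0.0004] F -5.5 -0.3 4.1 op 0.0849
```

jog_arm --steps '[{"delta_rot": [0, 0, 0], "linear": [0.001, 0, 0], "grip": 0.085}, {"delta_rot": [0, 0, 0], "linear": [0.001, 0, 0], "grip": 0.085}, {"delta_rot": [0, 0, 0], "linear": [0.0, 0, 0], "grip": 0.085}]'

```text
t: 13.2
tool_pos: [0.56, 0.0849, 0.0105]
tool_rot: [-3.135, 0.198, 0.011]
contact_force: [-12.9, 1.6, 11.0]
opening: 0.085
grip_force: 6.6
```

jog_arm --steps '[{"delta_rot": [0, 0, 0], "linear": [0.001, 0, 0], "grip": 0.085}, {"delta_rot": [0, 0, 0], "linear": [0.0, 0, 0], "grip": 0.085}]'

```text
t: 13.4
tool_pos: [0.5601, 0.085, 0.0104]
tool_rot: [-3.135, 0.198, 0.015]
contact_force: [-16.9, 2.0, 14.5]
opening: 0.085
grip_force: 8.5
```

jog_arm --steps '[{"delta_rot": [0, 0, 0], "linear": [0.001, 0, 0], "grip": 0.085}, {"delta_rot": [0, 0, 0], "linear": [0.0, 0, 0], "grip": 0.085}]'

```text
t: 13.6
tool_pos: [0.56, 0.085, 0.0104]
tool_rot: [-3.135, 0.199, 0.02]
contact_force: [-19.8, 2.1, 16.2]
opening: 0.0849
grip_force: 10.4
```

jog_arm --steps '[{"delta_rot": [0, 0, 0], "linear": [-0.012, 0, 0], "grip": 0.085}, {"delta_rot": [0, 0, 0], "linear": [-0.03, 0, 0], "grip": 0.085}, {"delta_rot": [0, 0, 0], "linear": [0, 0, -0.045], "grip": 0.085}, {"delta_rot": [0, 0, 0], "linear": [0, 0, -0.045], "grip": 0.028}, {"delta_rot": [0, 0, 0], "linear": [0, 0.04, -0.01], "grip": 0.028}, {"delta_rot": [0, 0, 0], "linear": [0, 0.045, 0], "grip": 0.028}, {"delta_rot": [0, 0, 0], "linear": [0, 0.045, 0], "grip": 0.028}, {"delta_rot": [0, 0, 0], "linear": [0, 0.04, 0], "grip": 0.028}, {"delta_rot": [0, 0, -2.5], "linear": [0, 0, 0], "grip": 0.028}, {"delta_rot": [0, 0, -2.5], "linear": [0, 0, 0], "grip": 0.028}]'

```text
t: 14.6
tool_pos: [0.5019, -0.0809, 0.1108]
tool_rot: [3.14, -0.062, 0.004]
contact_force: [0.0, -0.2, -0.1]
opening: 0.028
grip_force: 0.0
```

jog_arm --steps '[{"delta_rot": [0, 0, -8.5], "linear": [0, 0, 0], "grip": 0.028}, {"delta_rot": [0, 0, -8.5], "linear": [0, 0, 0], "grip": 0.028}, {"delta_rot": [0, 0, -8.5], "linear": [0, 0, 0], "grip": 0.028}, {"delta_rot": [0, 0, -8.5], "linear": [0, 0, 0], "grip": 0.028}, {"delta_rot": [0, 0, -8.5], "linear": [0, 0, 0], "grip": 0.028}, {"delta_rot": [0, 0, -8.5], "linear": [0, 0, 0], "grip": 0.028}, {"delta_rot": [0, 0, -8.5], "linear": [0, 0, 0], "grip": 0.028}, {"delta_rot": [0, 0, -8.5], "linear": [0, 0, 0], "grip": 0.028}, {"delta_rot": [0, 0, -8.5], "linear": [0, 0, 0], "grip": 0.028}, {"delta_rot": [0, 0, -8.5], "linear": [0, 0, 0], "grip": 0.028}]'

```text
t: 15.6
tool_pos: [0.5021, -0.0794, 0.1107]
tool_rot: [2.349, 2.083, 0.002]
contact_force: [-0.5, -0.3, 0.3]
opening: 0.0278
grip_force: 0.0
```

```bash
python3 - <<'E'
from h import *
ctrl.get_image("top");ctrl.get_image("top");st()
p,d=ctrl.get_image("top");W=pts("top",d);J=jig(W)
cv2.imwrite("pics/top4.png",cv2.resize(p[160:270,140:310,::-1],None,fx=4,fy=4,interpolation=cv2.INTER_NEAREST))
E
```

```text
t 15.7 jig mm [ -97.9 -246.4] z 0.1106 yaw rel 90.12 tilt [ 0.0017 -0.0006] F -0.2 0.6 -0.8 op 0.0282
```

View pics/top4.png

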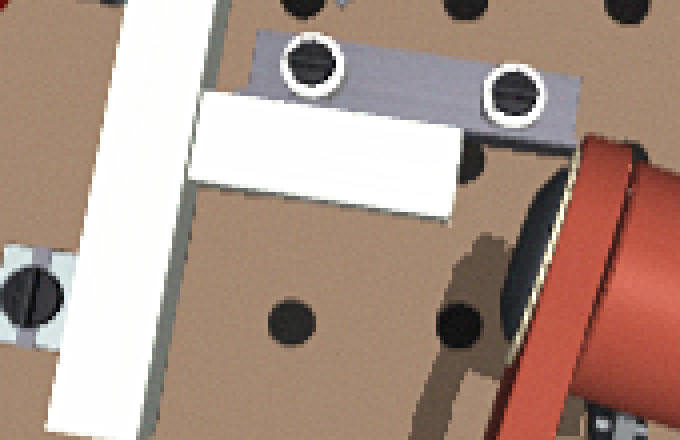

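The tube lies flat on the fence, with its end at (190-205,95-185) and a thin gap left at the rail. Next I'll push on its end.

jog_arm --steps '[{"delta_rot": [0, 0, 0], "linear": [0, 0.034, 0], "grip": 0.028}, {"delta_rot": [0, 0, 0], "linear": [0, 0.033, 0], "grip": 0.028}, {"delta_rot": [0, 0, 0], "linear": [0, 0, 0.04], "grip": 0.028}, {"delta_rot": [0, 0, 0], "linear": [0, 0, 0.04], "grip": 0.028}, {"delta_rot": [0, 0, 0], "linear": [0, 0, 0.02], "grip": 0.028}, {"delta_rot": [0, 0, 0], "linear": [0, 0, 0], "grip": 0.028}, {"delta_rot": [0, 0, 0], "linear": [0, 0, 0], "grip": 0.028}]'

```text
t: 16.45
tool_pos: [0.5685, -0.0877, 0.0107]
tool_rot: [2.358, 2.075, 0.0]
contact_force: [1.1, 1.1, 0.6]
opening: 0.0278
grip_force: 0.0
```

```bash
python3 -c "from h import *;st()"
```

```text
t 16.45 jig mm [ -31.  -246.2] z 0.0107 yaw rel 90.04 tilt [ 0.0005 -0.0002] F 1.0 1.3 0.6 op 0.0278
```

To contact at about -163 mm: 76 mm quickly, then slowly.

jog_arm --steps '[{"delta_rot": [0, 0, 0], "linear": [0.02, 0, 0], "grip": 0.028}, {"delta_rot": [0, 0, 0], "linear": [0.02, 0, 0], "grip": 0.028}, {"delta_rot": [0, 0, 0], "linear": [0.02, 0, 0], "grip": 0.028}, {"delta_rot": [0, 0, 0], "linear": [0.012, 0, 0], "grip": 0.028}, {"delta_rot": [0, 0, 0], "linear": [0.005, 0, 0], "grip": 0.028}, {"delta_rot": [0, 0, 0], "linear": [0, 0, 0], "grip": 0.028}]'

```text
t: 17.05
tool_pos: [0.5787, -0.0111, 0.0114]
tool_rot: [2.355, 2.076, 0.002]
contact_force: [0.9, -0.3, -0.0]
opening: 0.0279
grip_force: 0.0
```

jog_arm --steps '[{"delta_rot": [0, 0, 0], "linear": [0.002, 0, 0], "grip": 0.028}, {"delta_rot": [0, 0, 0], "linear": [0.001, 0, 0], "grip": 0.028}, {"delta_rot": [0, 0, 0], "linear": [0.001, 0, 0], "grip": 0.028}, {"delta_rot": [0, 0, 0], "linear": [0, 0, 0], "grip": 0.028}]'

```text
t: 17.45
tool_pos: [0.5783, -0.0077, 0.0103]
tool_rot: [2.358, 2.076, -0.0]
contact_force: [-0.6, -0.4, 0.2]
opening: 0.028
grip_force: 0.4
```

```bash
python3 -c "from h import *;st()"
```

```text
t 17.45 jig mm [ -31.4 -165.5] z 0.0103 yaw rel 90.1 tilt [-0.0001 -0.0002] F -0.5 -0.5 0.2 op 0.028
```

jog_arm --steps '[{"delta_rot": [0, 0, 0], "linear": [0.001, 0, 0], "grip": 0.028}, {"delta_rot": [0, 0, 0], "linear": [0.001, 0, 0], "grip": 0.028}, {"delta_rot": [0, 0, 0], "linear": [0, 0, 0], "grip": 0.028}]'

```text
t: 17.75
tool_pos: [0.5786, -0.0059, 0.0103]
tool_rot: [2.357, 2.076, -0.001]
contact_force: [-0.9, -4.9, 0.4]
opening: 0.0281
grip_force: 0.4
```

jog_arm --steps '[{"delta_rot": [0, 0, 0], "linear": [0.001, 0, 0], "grip": 0.028}, {"delta_rot": [0, 0, 0], "linear": [0.001, 0, 0], "grip": 0.028}, {"delta_rot": [0, 0, 0], "linear": [0, 0, 0], "grip": 0.028}]'

```text
t: 18.05
tool_pos: [0.5789, -0.0036, 0.0103]
tool_rot: [2.357, 2.076, -0.001]
contact_force: [-1.7, -5.0, 1.3]
opening: 0.0284
grip_force: 0.3
```

jog_arm --steps '[{"delta_rot": [0, 0, 0], "linear": [0.001, 0, 0], "grip": 0.028}, {"delta_rot": [0, 0, 0], "linear": [0, 0, 0], "grip": 0.028}]'

```text
t: 18.25
tool_pos: [0.5789, -0.0034, 0.0103]
tool_rot: [2.356, 2.076, -0.003]
contact_force: [-1.5, -8.6, 0.7]
opening: 0.0278
grip_force: 0.3
```

jog_arm --steps '[{"delta_rot": [0, 0, 0], "linear": [0.001, 0, 0], "grip": 0.028}, {"delta_rot": [0, 0, 0], "linear": [0, 0, 0], "grip": 0.028}]'

```text
t: 18.45
tool_pos: [0.579, -0.0031, 0.0105]
tool_rot: [2.354, 2.077, -0.005]
contact_force: [-3.2, -9.7, 1.8]
opening: 0.0281
grip_force: 6.1
```

jog_arm --steps '[{"delta_rot": [0, 0, 0], "linear": [0.001, 0, 0], "grip": 0.028}, {"delta_rot": [0, 0, 0], "linear": [0, 0, 0], "grip": 0.028}]'

```text
t: 18.65
tool_pos: [0.579, -0.0031, 0.0105]
tool_rot: [2.353, 2.076, -0.007]
contact_force: [-4.2, -13.6, 1.2]
opening: 0.0282
grip_force: 7.4
```

jog_arm --steps '[{"delta_rot": [0, 0, 0], "linear": [0.001, 0, 0], "grip": 0.028}, {"delta_rot": [0, 0, 0], "linear": [0, 0, 0], "grip": 0.028}]'

```text
t: 18.85
tool_pos: [0.5789, -0.003, 0.0105]
tool_rot: [2.352, 2.076, -0.01]
contact_force: [-5.0, -17.1, 3.1]
opening: 0.028
grip_force: 8.6
```

```bash
python3 -c "from h import *;st()"
```

```text
t 18.85 jig mm [ -31.4 -160.9] z 0.0105 yaw rel 90.24 tilt [-0.0014 -0.0075] F -2.8 -17.6 3.1 op 0.028
```

jog_arm --steps '[{"delta_rot": [0, 0, 0], "linear": [-0.012, 0, 0], "grip": 0.028}, {"delta_rot": [0, 0, 0], "linear": [-0.03, 0, 0], "grip": 0.028}, {"delta_rot": [0, 0, 0], "linear": [-0.045, 0, 0], "grip": 0.028}, {"delta_rot": [0, 0, 0], "linear": [0, 0, -0.045], "grip": 0.028}, {"delta_rot": [0, 0, 0], "linear": [0, 0, -0.045], "grip": 0.028}, {"delta_rot": [0, 0, 0], "linear": [0, -0.045, -0.02], "grip": 0.085}, {"delta_rot": [0, 0, 0], "linear": [0, -0.045, 0], "grip": 0.085}, {"delta_rot": [0, 0, 0], "linear": [0, -0.03, 0], "grip": 0.085}, {"delta_rot": [0, 0, 0], "linear": [0, 0, 0], "grip": 0.085}]'

```text
t: 19.75
tool_pos: [0.4463, -0.0689, 0.1191]
tool_rot: [-2.355, -2.075, -0.001]
contact_force: [-0.7, -0.0, 0.8]
opening: 0.0835
grip_force: 0.0
```

```bash
python3 - <<'E'
from h import *
st()
p,d=ctrl.get_image("top");W=pts("top",d);J=jig(W)
m=(W[...,2]>.042)&(W[...,2]<.058)&(p.min(-1)>150)&(J[...,0]<3)&(J[...,0]>-56)&(J[...,1]<-8)&(J[...,1]>-170)
q=J[m].astype(np.float32);r=cv2.minAreaRect(q);print(cv2.boxPoints(r).round(1).tolist(),r[2])
# near-side edge line (x vs y)
e=[]
for y in range(-140,-12,6):
    s=q[abs(q[:,1]-y)<3]
    if len(s): e.append((y,s[:,0].min(),s[:,0].max()))
e=np.array(e)
for k in(1,2):
    f=np.polyfit(e[:,0],e[:,k],1);print("edge deg",np.degrees(f[0]).round(2),"at -75:",np.polyval(f,-75).round(1))
ps,ds=ctrl.get_image("side")
a=cv2.resize(p[160:250,150:300,::-1],(750,450),interpolation=cv2.INTER_NEAREST)
cv2.imwrite("pics/top5.png",a)
cv2.imwrite("pics/side5.png",cv2.resize(ps[110:230,170:330,::-1],(800,600),interpolation=cv2.INTER_NEAREST))
E
```

```text
t 19.75 jig mm [-154.6 -243.2] z 0.1191 yaw rel 90.14 tilt [-0.0012  0.0024] F -0.7 -0.1 0.8 op 0.0835
[[-50.900001525878906, -8.199999809265137], [-49.5, -168.89999389648438], [2.700000047683716, -168.5], [1.2999999523162842, -7.800000190734863]] 0.49391570687294006
edge deg -0.22 at -75: -49.8
edge deg -0.53 at -75: -0.0
```

View pics/top5.png

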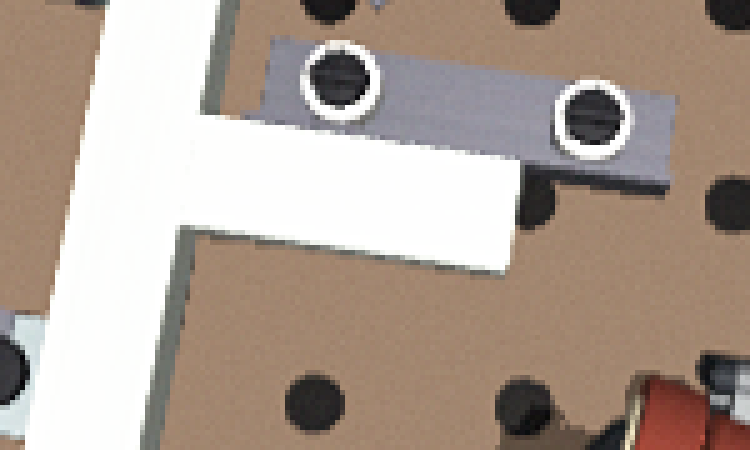

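View pics/side5.png

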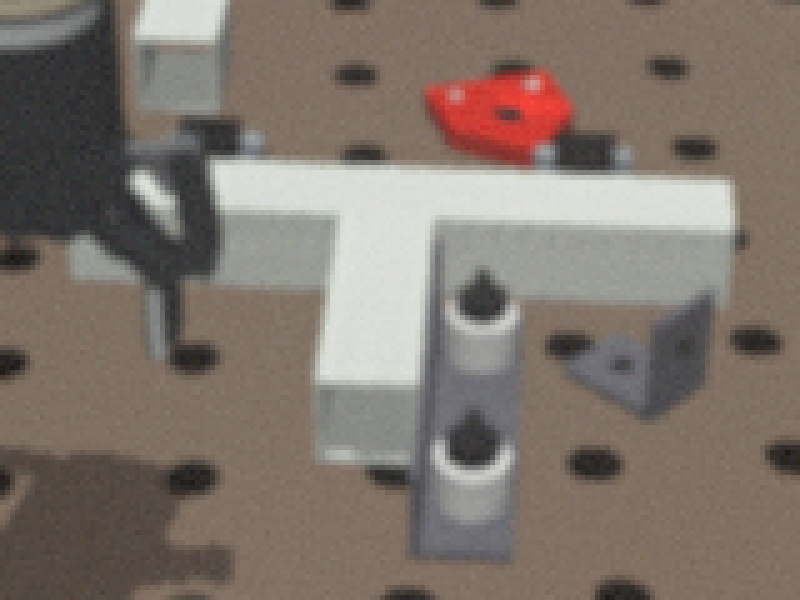

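Both faces look closed. A possible 0.3° skew to the fence remains, so I'll press the side flat once more.

jog_arm --steps '[{"delta_rot": [0, 0, 0], "linear": [0.042, 0.01, 0], "grip": 0.085}, {"delta_rot": [0, 0, 0], "linear": [0.042, 0.01, 0], "grip": 0.085}, {"delta_rot": [0, 0, 0], "linear": [0.042, 0.01, 0], "grip": 0.085}, {"delta_rot": [0, 0, 0], "linear": [0.042, 0.012, 0], "grip": 0.085}, {"delta_rot": [0, 0, 5.2], "linear": [0, 0, 0], "grip": 0.085}]'

```text
t: 20.35
tool_pos: [0.5148, 0.0953, 0.1208]
tool_rot: [-2.445, -1.971, -0.004]
contact_force: [-1.1, 0.0, 0.5]
opening: 0.0849
grip_force: 0.0
```

jog_arm --steps '[{"delta_rot": [0, 0, 8.5], "linear": [0, 0, 0], "grip": 0.085}, {"delta_rot": [0, 0, 8.5], "linear": [0, 0, 0], "grip": 0.085}, {"delta_rot": [0, 0, 8.5], "linear": [0, 0, 0], "grip": 0.085}, {"delta_rot": [0, 0, 8.5], "linear": [0, 0, 0], "grip": 0.085}, {"delta_rot": [0, 0, 8.5], "linear": [0, 0, 0], "grip": 0.085}, {"delta_rot": [0, 0, 8.5], "linear": [0, 0, 0], "grip": 0.085}, {"delta_rot": [0, 0, 8.5], "linear": [0, 0, 0], "grip": 0.085}, {"delta_rot": [0, 0, 8.5], "linear": [0, 0, 0], "grip": 0.085}, {"delta_rot": [0, 0, 8.5], "linear": [0, 0, 0], "grip": 0.085}, {"delta_rot": [0, 0, 8.5], "linear": [0, 0, 0], "grip": 0.085}]'

```text
t: 21.35
tool_pos: [0.5135, 0.0914, 0.1203]
tool_rot: [-3.133, 0.213, -0.0]
contact_force: [0.0, 0.1, -0.3]
opening: 0.0851
grip_force: 0.0
```

jog_arm --steps '[{"delta_rot": [0, 0, 0], "linear": [0, 0, 0.04], "grip": 0.085}, {"delta_rot": [0, 0, 0], "linear": [0, 0, 0.04], "grip": 0.085}, {"delta_rot": [0, 0, 0], "linear": [0, 0, 0.029], "grip": 0.085}, {"delta_rot": [0, 0, 0], "linear": [0, 0, 0], "grip": 0.085}, {"delta_rot": [0, 0, 0], "linear": [0, 0, 0], "grip": 0.085}]'

```text
t: 21.85
tool_pos: [0.5129, 0.0912, 0.0113]
tool_rot: [-3.135, 0.204, 0.001]
contact_force: [-0.5, 0.3, -0.1]
opening: 0.0851
grip_force: 0.0
```

```bash
python3 -c "from h import *;st()"
```

```text
t 21.85 jig mm [-109.   -75.9] z 0.0113 yaw rel -0.07 tilt [-0.0006  0.0005] F -0.5 0.2 -0.1 op 0.0851
```

Contact at about -61.5.

jog_arm --steps '[{"delta_rot": [0, 0, 0], "linear": [0.02, 0, 0], "grip": 0.085}, {"delta_rot": [0, 0, 0], "linear": [0.015, 0, 0], "grip": 0.085}, {"delta_rot": [0, 0, 0], "linear": [0.007, 0, 0], "grip": 0.085}, {"delta_rot": [0, 0, 0], "linear": [0.003, 0, 0], "grip": 0.085}, {"delta_rot": [0, 0, 0], "linear": [0.001, 0, 0], "grip": 0.085}, {"delta_rot": [0, 0, 0], "linear": [0, 0, 0], "grip": 0.085}, {"delta_rot": [0, 0, 0], "linear": [0.001, 0, 0], "grip": 0.085}, {"delta_rot": [0, 0, 0], "linear": [0, 0, 0], "grip": 0.085}]'

```text
t: 22.65
tool_pos: [0.5584, 0.0848, 0.0112]
tool_rot: [-3.135, 0.204, 0.001]
contact_force: [-0.4, -0.2, -0.2]
opening: 0.0853
grip_force: 0.0
```

jog_arm --steps '[{"delta_rot": [0, 0, 0], "linear": [0.001, 0, 0], "grip": 0.085}, {"delta_rot": [0, 0, 0], "linear": [0.001, 0, 0], "grip": 0.085}, {"delta_rot": [0, 0, 0], "linear": [0, 0, 0], "grip": 0.085}]'

```text
t: 22.95
tool_pos: [0.5598, 0.0847, 0.0111]
tool_rot: [-3.135, 0.203, 0.004]
contact_force: [-4.4, 0.3, 4.1]
opening: 0.0852
grip_force: 2.7
```

jog_arm --steps '[{"delta_rot": [0, 0, 0], "linear": [0.001, 0, 0], "grip": 0.085}, {"delta_rot": [0, 0, 0], "linear": [0.001, 0, 0], "grip": 0.085}, {"delta_rot": [0, 0, 0], "linear": [0, 0, 0], "grip": 0.085}]'

```text
t: 23.25
tool_pos: [0.5602, 0.0847, 0.0111]
tool_rot: [-3.135, 0.203, 0.011]
contact_force: [-11.4, 1.0, 8.2]
opening: 0.0851
grip_force: 5.9
```

```bash
python3 -c "from h import *;st()"
```

```text
t 23.25 jig mm [-61.3 -76.2] z 0.0111 yaw rel -0.06 tilt [-0.007   0.0006] F -11.4 -0.5 8.2 op 0.0851
```

jog_arm --steps '[{"delta_rot": [0, 0, 0], "linear": [-0.012, 0, 0], "grip": 0.085}, {"delta_rot": [0, 0, 0], "linear": [-0.03, 0, 0], "grip": 0.085}, {"delta_rot": [0, 0, 0], "linear": [-0.02, 0, 0], "grip": 0.085}, {"delta_rot": [0, 0, 0], "linear": [0, 0, -0.045], "grip": 0.085}, {"delta_rot": [0, 0, 0], "linear": [0, 0, -0.045], "grip": 0.085}, {"delta_rot": [0, 0, 0], "linear": [0, 0.045, -0.04], "grip": 0.085}, {"delta_rot": [0, 0, 0], "linear": [-0.01, 0.045, 0], "grip": 0.085}, {"delta_rot": [0, 0, 0], "linear": [-0.01, 0.045, 0], "grip": 0.085}, {"delta_rot": [0, 0, 0], "linear": [0, 0.045, 0], "grip": 0.085}, {"delta_rot": [0, 0, 0], "linear": [0, 0, 0], "grip": 0.085}]'

```text
t: 24.25
tool_pos: [0.4585, -0.0801, 0.1348]
tool_rot: [3.132, -0.214, 0.003]
contact_force: [0.1, 0.7, -0.2]
opening: 0.0849
grip_force: 0.0
```

```bash
python3 - <<'E'
from h import *
st()
p,d=ctrl.get_image("top");W=pts("top",d);J=jig(W)
cv2.imwrite("pics/top6.png",cv2.resize(p[160:250,150:300,::-1],(750,450),interpolation=cv2.INTER_NEAREST))
E
```

```text
t 24.25 jig mm [-141.  -252.7] z 0.1348 yaw rel -0.46 tilt [ 0.0018 -0.0023] F 0.1 0.7 -0.2 op 0.0849
```

View pics/top6.png

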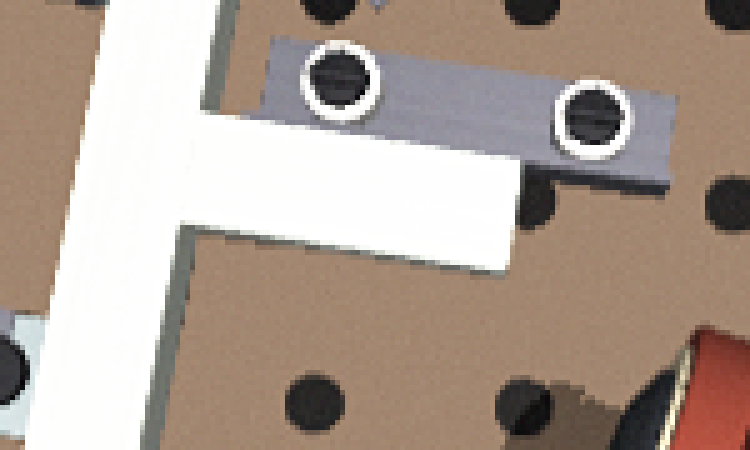

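The tube's end meets the rail with no gap at (180-205,115-225). Its side is flush along the fence from (240,115) to (520,160), and the hand is clear.

```bash
python3 -c "from h import *;print(ctrl.finish_job())"
```

```text
the job is handed in; nothing more can be done
None
```

The cross-piece is seated flat against the fence and butted tight to the rail by pushing alone; the hand was clear at about 24 s and the job is handed in.

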